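Hold the launch angle on the cradle stud

TASK

First slide the loose stud block along the bench, without lifting it, until its long side sits flush against the joist offcut, between the two blue tape strips. Then pick up the angle gauge, stand its foot lengthwise on the stud's uneven crown with the dial facing away from the robot, and rock it until its red swinging pointer settles on the green mark. Finish holding the gauge there, foot on the wood, so that the launch angle can be scribed along it; leave the bottle, tape roll and cups alone.

Things in the scene. Friction and masses are not known exactly. Their poses are not given: they have to be found in the camera images.
- joist: joist offcut of brown wood screwed to the bench, the stop: 90 mm in its x, 280 mm in its y, 38 mm high; origin at the centre of its underside. The stud goes against its long front side, the one at its x = -45 mm (towards the robot). Two blue tape strips, 14 mm wide, cross its front edge, centred at its y = -108 and +108 mm.
- stud_center (a point): centre of the loose stud block of pale wood (0.2 to 0.4 kg), 35 mm above its underside: 45 mm thick in its x, 160 mm long in its y; upright sides at x = -22.5 and +22.5 mm, at least 40 mm high. Its +x side goes against the joist offcut; when flush its centre lies at x = -67.5 mm in the joist's frame.
- stud_crown (a point): highest edge of the stud block's rough crown, 72.5 mm above its underside, at y = 14 mm of its centre; axes as the stud's. The crown is five flats, each running straight across the thickness; the edges between them lie at (y from the stud's centre, height above its underside, mm): (-80, 46), (-38, 64), (-8, 71), (14, 72.5), (42, 62), (80, 40).
- gauge_grip (a point): centre of the black rubber grip on top of the yellow angle gauge, 125 mm above the gauge's underside: 30 mm thick in x, 42 mm wide in y, 42 mm high; pinch it across its thickness from above. Axes are the gauge's: z up, x the way the dial faces, y along the foot. The gauge (0.37 kg) at first stands upright on the bench, dial away from the robot.
- gauge_foot (a point): centre of the flat underside of the gauge's aluminium foot, which is 36 mm (x) by 110 mm (y) and 12 mm high; the gauge's axes. Above it sits the round case, radius 50 mm, 26 mm thick, centred 62 mm above the underside.
- pointer_tip (a point): tip of the red pointer, 38 mm from its pivot in the middle of the white dial (62 mm above the gauge's underside). The weighted pointer hangs freely, always straight down, and stops swinging in about a second
- mark (a point): middle of the green mark, 6 mm wide, on the black bezel round the dial, 38 mm from the pivot; it is fixed to the gauge during the job and lies to the gauge's +y side of the dial's bottom
- pointer (a joint): angle of the pointer on the gauge, rad: 0 hangs towards the foot, positive towards the gauge's +y side. Leaning the gauge's top over to its own +y side (turning it about -x) makes it grow by as much as the lean
- bezel (a joint): angle of the green mark on the gauge, in the same sense as the pointer: between 0.22 and 0.47 rad. Pointer and mark agree when the gauge leans to its +y side by this angle
- bottle: green bottle, 66 mm across, 200 mm tall, origin under its centre; a bystander
- tape: roll of blue tape lying flat, 100 mm across, 24 mm high, origin under its centre; a bystander
- cups: stack of blue cups, 77 mm across, 119 mm tall, origin under its centre; a bystander
Not all that is in view belongs to the job. Of the things that look like the part that bears gauge_grip, the smaller one is meant. Leave any orange look-alike of the part that bears stud_center alone.

How it is judged:
By the outcome, as a careful person would: the job done as asked, in the order asked, and still so for the second after the job is handed in, while the arm keeps its last pose, push and grip.
It also fails if it takes over 54 s, if anything falls off the work surface, if the arm or the gripper's body presses on something with over 40 N, if the wrist force passes 120 N, or if a joint passes its speed limit or range.

ROBOT

A 6-joint arm with a two-finger parallel gripper is mounted at the origin on the work surface. World frame = base frame: x ahead of the robot, y to its left, z up, the work surface at z = 0. Lengths are in mm, angles in rad, forces in N, time in s.
With the tool pointing down it reaches from about 275 to 750 mm from the base axis. Payload 10.2 kg.
Tool frame: the origin (TCP) lies midway between the tips of the shut fingers; the grasp point (between the pads) lies grip_depth behind it (grip_depth is the distance from the TCP to the grasp point, in mm); z points along the fingers, y is the line along which they close (so a half turn about z gives the same grasp; the last joint's range is limited). The gripper opens to 85 mm and grips with 20 to 120 N. Pads are 22 mm wide; open, the fingers measure 114 mm over their backs; the gripper's body (76 mm by 85 mm) begins 54 mm behind the grasp point. The pads swing forward as they close: fully open they stand 13 mm farther back than shut.
Start: joints at [-1.366, 0.313, 1.498, -0, 1.331, -0.223], TCP at [217.795, -477.699, 231.294] pointing down, gripper open.
Joint ranges: [-2.94, 2.94], [-0.97, 2.17], [0.19, 2.56], [-1.23, 4.37], [0.02, 3.11], [-2.88, 2.88]. Speed limits (rad/s): [2.39, 2.39, 3.01, 3.14, 3.14, 3.14].

INTERFACE

Orientations are given as a unit quaternion [w, x, y, z].
In Python, from rig import * gives the robot as it stands.
- The arm moves only by the tool servo_tool, never from a script. Its argument "commands" is a list of rows, each a list of 3 entries, a list of its own where there are three numbers: the gripper command: -1 is fully open, 1 is shut, values between are in proportion, then the shift along the tool's x, y, z in m, then the turn, a rotation vector about the tool's x, y, z in units of 6 degrees (1.0 is 6 degrees). In form: [[grip, [dx, dy, dz], [ax, ay, az]], ...]. A call has 1 to 10 rows; each row shifts and turns the commanded pose from where the row before left it, along the tool's axes as they then stand; what a row does not reach is not made up. A row lasts 1/12 s, in which the tool goes at most 41.7 mm and 7.16 degrees, less where a joint would pass 70% of its speed; a pose out of reach is approached as far as the arm can. A call is refused whole if a number of a shift passes 0.0417 or a number of a turn 1, either way. A call with a gripper value outside its range is refused whole. The fingers move at their own pace and stop on an object; "squeeze" is the grip in N (left out, the last holds). Time passes only in rows, so rows that do not move let the fingers close. It gives the time, the measured TCP pose, the force, the opening and the grip force at its end, in the units of the state.
- sense(): the state, without advancing time (a new reading comes with each control period).
- capture(name): name is "scene" or "top" or "wrist"; returns a dict with "pixels" (480x640x3 uint8, red, green, blue), "z_map" (480x640 float32, mm along the optical axis (not along the pixel's ray), 0 where there is no reading), "fx", "fy", "cx", "cy" (pixels), "distortion" ([k1, k2, p1, p2, k3] as OpenCV has them; the pictures are not rectified), "rvec" (rotation vector, rad) and "tvec" (3), from world to camera coordinates, as OpenCV has them; the wrist camera has in their place "T_tool_cam" (4x4, takes a point from camera to tool coordinates, whose origin is the TCP and whose axes are the flange's). Camera axes: x right, y down, z forward; pixel columns grow to the right and rows downward; lengths in mm; the calibration is good to about 2 mm. A picture is of the moment at which its call begins: read the wrist's pose just before it.
- finish_job(): hands the job in; it is judged then, once.
The state is a dict: "time_s": time; "joints": joint angles; "dq": joint speeds; "tau": joint torques, N m; "eef_pos": TCP position; "ee_rot": TCP orientation; "force": force on the tool from outside, world axes, zero at the start; "wrist_torque": the same for the moment, N m; "grip_width": opening from 0.0 (shut) to 1.0 (fully open); "grip_force": force on a finger pad.
Only numpy, scipy, OpenCV 4.12 (cv2) and the standard library are available. Lean on these libraries where they do the work, as an engineer would, in place of code of your own. Each camera call takes 0.05 s, during which the arm holds its last target. There are 200 camera calls.

## Working session

There is one attempt and no reset: what is moved stays moved. The work goes in short steps, Python scripts to look and compute and a tool call to move; the robot and the scene stay as the last step left them, time stands still between calls to the robot, and variables do not carry over. Pictures are saved under pics/ and viewed, at most 10 in all, crops included, and the job is handed in when it is done.

Besides the shell and the picture viewer there is one more tool, called after "Call:" by a JSON object that holds its "name" and its "arguments", one argument or row to a line. servo_tool: Moves the arm, as the interface text tells. Its arguments: {"type":"object","properties":{"commands":{"type":"array"},"squeeze":{"type":"number"}},"required":["commands"]}

```bash
ls; mkdir -p pics; cat > h.py <<'E'
from rig import *
import numpy as np, cv2
from scipy.spatial.transform import Rotation as R
def world(c, s=None):
    """HxWx3 world points from z_map"""
    K=np.array([[c['fx'],0,c['cx']],[0,c['fy'],c['cy']],[0,0,1.]])
    u,v=np.meshgrid(np.arange(640.),np.arange(480.))
    n=cv2.undistortPoints(np.stack([u,v],-1).reshape(-1,1,2),K,np.array(c['distortion'],float)).reshape(480,640,2)
    z=c['z_map']; P=np.dstack([n*z[...,None],z])
    if 'rvec' in c:
        M=cv2.Rodrigues(np.array(c['rvec'],float))[0]; W=(P-np.array(c['tvec']).ravel())@M
    else:
        T=np.array(c['T_tool_cam']); q=np.array(s['ee_rot']); Rt=R.from_quat(np.r_[q[1:],q[0]]).as_matrix()
        W=(P@T[:3,:3].T+T[:3,3])@Rt.T+np.array(s['eef_pos'])
    W[z==0]=np.nan
    return W
def save(c,n): cv2.imwrite('pics/'+n+'.png',c['pixels'][...,::-1])
E
python3 - <<'E'
from h import *
s=sense(); print(s)
for n in ['scene','top']:
    c=capture(n); save(c,n+'0'); np.savez(n+'0.npz',W=world(c),px=c['pixels'])
    print(n,c['fx'],c['rvec'],c['tvec'])
a=np.hstack([cv2.imread('pics/scene0.png'),cv2.imread('pics/top0.png')])
E
```

```text
pics
{'time_s': 0.0, 'joints': array([-1.36641465e+00,  3.13467842e-01,  1.49848324e+00, -7.82298969e-06,
        1.33097402e+00, -2.23365825e-01]), 'dq': array([-0.00026106,  0.00050919, -0.00018716, -0.00054688, -0.00180711,
        0.0016711 ]), 'tau': array([-5.13422196e-05, -4.12265646e+01, -2.59742850e+01, -1.74064708e-04,
        4.13921691e-03,  1.48976532e-06]), 'eef_pos': array([ 217.72939882, -477.42820835,  230.70856598]), 'ee_rot': array([-6.66232383e-04,  9.77215642e-01,  2.12247840e-01,  2.52501580e-06]), 'force': array([ 0.6672927 , -0.8428844 ,  0.73409441]), 'wrist_torque': array([ 0.01533036, -0.01735384,  0.0306826 ]), 'grip_force': 0.0, 'grip_width': 1.0041535100789563}
scene 582.360830592416 [ 1.20789694  2.54196303 -0.71406538] [ 292.62235183 -322.13597986 1766.63877659]
top 532.9733960052994 [ 2.19379577 -2.15249992  0.10065598] [  51.49955004  563.94739257 1297.12026279]
```

View pics/scene0.png

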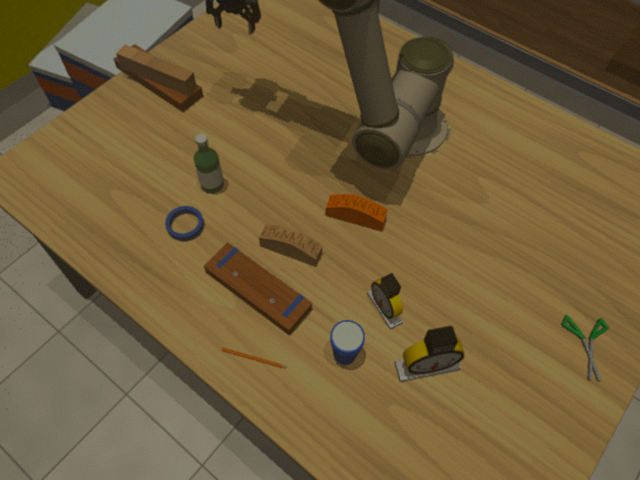

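View pics/top0.png

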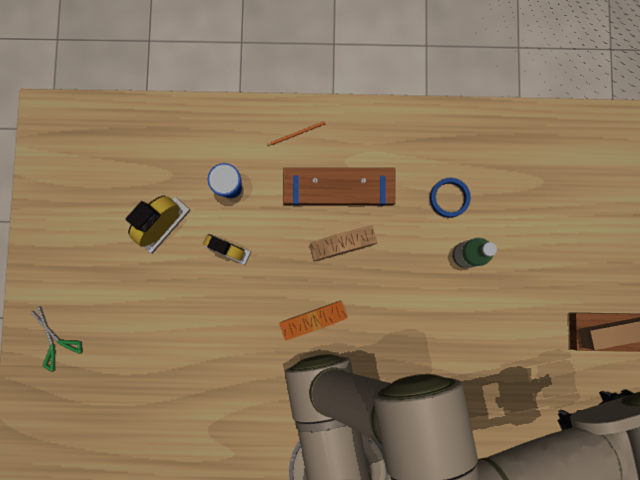

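In the top view the joist is at (340,186), with tape strips at columns 296 and 383, and the pale stud is at (343,243). There are two gauges: the smaller at (227,248) and the larger at (155,220). I take the smaller one. The orange look-alike at (313,320) stays put, as do the bottle (474,252), tape roll (450,197) and cups (225,180). Next I measure.

```bash
python3 - <<'E'
from h import *
for n,boxes in [('top',dict(joist=(270,155,410,215),stud=(300,218,385,268),gs=(195,225,260,275),gb=(115,190,195,255))),('scene',dict(joist=(195,235,320,335),stud=(250,215,330,270),gs=(360,265,412,335),gb=(390,320,470,385)))]:
    d=np.load(n+'0.npz'); W=d['W']
    for k,(a,b,c,e) in boxes.items():
        P=W[b:e,a:c].reshape(-1,3); P=P[np.isfinite(P[:,2])]
        for lo,hi in {'joist':[(30,46)],'stud':[(20,85)],'gs':[(5,18),(108,155),(20,155)],'gb':[(5,18),(20,155),(120,250)]}[k]:
            Q=P[(P[:,2]>lo)&(P[:,2]<hi)]
            if len(Q)<8: continue
            r=cv2.minAreaRect(Q[:,:2].astype(np.float32))
            print(n,k,lo,hi,len(Q),'med',np.median(Q,0).round(1),'rect',np.round(r[0],1),np.round(r[1],1),round(r[2],1),'zmax',Q[:,2].max().round(1))
    # blue tapes on joist
    a,b,c,e=boxes['joist']; hsv=cv2.cvtColor(d['px'],cv2.COLOR_RGB2HSV)
    m=cv2.inRange(hsv,(100,80,40),(130,255,255)); m2=np.zeros_like(m); m2[b:e,a:c]=m[b:e,a:c]
    N,l,st,ce=cv2.connectedComponentsWithStats(m2)
    for i in range(1,N):
        if st[i,4]>30: print(n,'blue',st[i,4],ce[i].round(),np.nanmedian(W[l==i],0).round(1))
c=cv2.imread('pics/top0.png'); s=cv2.imread('pics/scene0.png')
cv2.imwrite('pics/g.png',np.hstack([cv2.resize(c[185:270,115:265],(450,255),interpolation=2),cv2.resize(s[260:390,355:475],(276,299),interpolation=2)[:255]]))
E
```

```text
top joist 30 46 4060 med [699.6  11.1  37.9] rect [700.4  10.3] [ 92.2 280.3] 1.0 zmax 45.8
top stud 20 85 1273 med [5.554e+02 2.000e-01 6.210e+01] rect [557.   -1.9] [ 45.8 160.3] 16.9 zmax 79.1
top gs 5 18 210 med [520.4 257.1   9. ] rect [536.9 289.1] [124.6 159.4] 3.8 zmax 16.8
top gs 108 155 292 med [535.8 283.3 144.9] rect [536.3 285. ] [48. 31.] 68.7 zmax 151.3
top gs 20 155 541 med [533.3 274.5 120. ] rect [538.1 286.3] [98.9 33.1] 67.2 zmax 151.3
top gb 5 18 415 med [590.  432.4  13.1] rect [604.8 475.2] [163.4 200.7] 3.1 zmax 18.0
top gb 20 155 1203 med [591.4 435.9 108.5] rect [595.6 448.9] [ 46.  138.1] 50.6 zmax 154.9
top gb 120 250 1058 med [594.5 442.9 174.2] rect [596.2 450.1] [ 43.2 113.9] 50.8 zmax 200.6
top blue 171 [296. 190.] [685.  118.1  38.3]
top blue 165 [382. 190.] [688.7 -96.6  37.9]
scene joist 30 46 3993 med [696.9  20.7  38.4] rect [628.9  10.5] [231.5 283.3] 0.9 zmax 46.0
scene stud 20 85 1497 med [562.7   3.9  55.2] rect [594.5  12.6] [135.3 161.5] 17.8 zmax 80.1
scene gs 5 18 398 med [548.1 301.3   8.4] rect [513.3 277.2] [192.9 129.1] 36.6 zmax 17.9
scene gs 108 155 401 med [542.8 292.6 142.8] rect [590.5 301.5] [158.9  51.1] 15.0 zmax 153.4
scene gs 20 155 1024 med [546.7 295.5  97.7] rect [578.4 305.9] [170.6  86.2] 23.4 zmax 153.4
scene gb 5 18 591 med [593.2 424.9  12.5] rect [558.7 440.1] [161.  195.5] 37.5 zmax 18.0
scene gb 20 155 1400 med [615.8 452.8 102.7] rect [597.2 451.5] [ 44.9 140.3] 48.0 zmax 154.9
scene gb 120 250 1172 med [607.  449.  173.6] rect [594.1 451.6] [ 42.  112.7] 50.5 zmax 201.7
scene blue 89 [227. 257.] [689.4 -97.4  38.7]
scene blue 118 [293. 305.] [687.  118.7  38.6]
```

View pics/g.png

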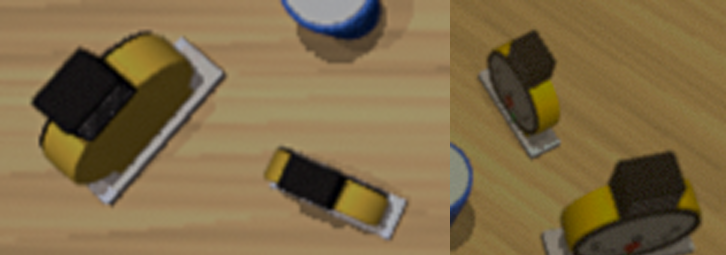

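The crop shows the smaller gauge, with its grip at top (222,245), is about 100 mm across with its top at z≈146. The large one reaches z≈200. So the smaller one is meant, and its dial faces away from the robot. Next: the stud's crown direction, and planning the push.

```bash
cat >> h.py <<'E'
def pose(s=None):
    s=s or sense(); q=np.array(s['ee_rot']); return np.array(s['eef_pos']),R.from_quat(np.r_[q[1:],q[0]])
def down(yaw,lean=0):
    "tool pointing down with tool x at world yaw (deg); then turned about tool y by lean deg"
    a=np.radians(yaw); return R.from_matrix(np.array([[np.cos(a),np.sin(a),0],[np.sin(a),-np.cos(a),0],[0,0,-1]]).T.T)*R.from_euler('y',lean,degrees=True)
def plan(p1,r1,n,start=None):
    "equal rows from the measured pose to p1,r1: prints row shift (m) and turn (6deg units)"
    p,r=start or pose(); w=(r.inv()*r1).as_rotvec()/n; rr=r; d=(np.array(p1)-p)/n
    print('turn/row',(np.degrees(w)/6).round(3),'total deg',np.degrees(w*n).round(1),'dist',np.linalg.norm(d*n).round(1))
    for i in range(n):
        print((rr.inv().apply(d)/1000).round(4).tolist()); rr=rr*R.from_rotvec(w)
E
python3 - <<'E'
from h import *
import rig; print(getattr(rig,'grip_depth',None),[k for k in dir(rig) if k[0]!='_'])
d=np.load('top0.npz'); W=d['W']
P=W[218:268,300:385].reshape(-1,3); P=P[P[:,2]>20]
for yaw in [16.9]:
    a=np.radians(yaw); q=P-[557,-1.9,0]; y=q[:,1]*np.cos(a)-q[:,0]*np.sin(a)
    for t in range(-75,80,15):
        m=abs(y-t)<4; print(t,np.median(P[m,2]).round(1),end='; ')
P=W[225:275,195:260].reshape(-1,3); P=P[P[:,2]>140]
print('grip top',P.mean(0),cv2.minAreaRect(P[:,:2].astype(np.float32)))
P=W[225:275,195:260].reshape(-1,3); P=P[(P[:,2]>8)&(P[:,2]<16)&(abs(P[:,0]-530)<70)]
print('foot',P.mean(0),len(P),cv2.minAreaRect(P[:,:2].astype(np.float32)))
a=np.radians(16.9)
plan([509,-16.4,150],down(16.9),20)
E
```

```text
18.700000000000003 ['PlanningError', 'capture', 'finish_job', 'grip_depth', 'sense']
-75 47.8; -60 54.0; -45 60.4; -30 66.3; -15 69.1; 0 71.0; 15 71.1; 30 66.1; 45 60.1; 60 51.0; 75 43.0; grip top [537.22046589 286.77711534 145.34778388] ((537.456298828125, 287.2605285644531), (42.11785888671875, 30.284847259521484), 64.57931518554688)
foot [521.83337052 262.5454534   11.56924069] 107 ((516.1624755859375, 294.1374206542969), (159.67140197753906, 80.3598861694336), 67.20889282226562)
turn/row [-0.001 -0.     0.063] total deg [-0.1 -0.   7.6] dist 551.3
[0.0228, -0.0149, 0.0041]
[0.0227, -0.0151, 0.0041]
[0.0226, -0.0152, 0.0041]
[0.0225, -0.0154, 0.0041]
[0.0224, -0.0155, 0.0041]
[0.0223, -0.0157, 0.0041]
[0.0222, -0.0158, 0.0041]
[0.0221, -0.016, 0.0041]
[0.022, -0.0161, 0.0041]
[0.0219, -0.0163, 0.0041]
[0.0218, -0.0164, 0.0041]
[0.0217, -0.0166, 0.0041]
[0.0216, -0.0167, 0.004]
[0.0214, -0.0168, 0.004]
[0.0213, -0.017, 0.004]
[0.0212, -0.0171, 0.004]
[0.0211, -0.0173, 0.004]
[0.021, -0.0174, 0.004]
[0.0209, -0.0175, 0.004]
[0.0208, -0.0177, 0.004]
```

Call:
{"name": "servo_tool", "arguments": {
  "commands": [
    [-0.3,[0.0228,-0.015,0.004],[0,0,0.063]],
    [-0.3,[0.0227,-0.0151,0.004],[0,0,0.063]],
    [-0.3,[0.0226,-0.0152,0.004],[0,0,0.063]],
    [-0.3,[0.0225,-0.0154,0.004],[0,0,0.063]],
    [-0.3,[0.0224,-0.0155,0.004],[0,0,0.063]],
    [-0.3,[0.0223,-0.0157,0.004],[0,0,0.063]],
    [-0.3,[0.0222,-0.0158,0.004],[0,0,0.063]],
    [-0.3,[0.0221,-0.016,0.004],[0,0,0.063]],
    [-0.3,[0.022,-0.0161,0.004],[0,0,0.063]],
    [-0.3,[0.0219,-0.0163,0.004],[0,0,0.063]]
  ]
}}

```text
time_s: 0.93
eef_pos: [363.7, -245.8, 190.9]
ee_rot: [-0.0, 0.984, 0.18, -0.0]
force: [1.5, 0.7, -0.4]
grip_width: 0.648
grip_force: 0.0
```

Call:
{"name": "servo_tool", "arguments": {
  "commands": [
    [-0.3,[0.0218,-0.0164,0.004],[0,0,0.063]],
    [-0.3,[0.0217,-0.0166,0.004],[0,0,0.063]],
    [-0.3,[0.0216,-0.0167,0.004],[0,0,0.063]],
    [-0.3,[0.0214,-0.0168,0.004],[0,0,0.063]],
    [-0.3,[0.0213,-0.017,0.004],[0,0,0.063]],
    [-0.3,[0.0212,-0.0171,0.004],[0,0,0.063]],
    [-0.3,[0.0211,-0.0173,0.004],[0,0,0.063]],
    [-0.3,[0.021,-0.0174,0.004],[0,0,0.063]],
    [-0.3,[0.0209,-0.0175,0.004],[0,0,0.063]],
    [-0.3,[0.0208,-0.0177,0.004],[0,0,0.063]]
  ]
}}

```text
time_s: 1.77
eef_pos: [509.3, -15.2, 150.9]
ee_rot: [-0.0, 0.989, 0.147, -0.0]
force: [0.1, -0.0, -0.3]
grip_width: 0.649
grip_force: 0.0
```

```bash
python3 - <<'E'
from h import *
s=sense(); c=capture('wrist'); save(c,'w1'); W=world(c,s)
p,r=pose(s); print(s['time_s'],p,r.as_matrix().round(3).tolist(),s['grip_width'])
m=(W[...,2]>35)&(W[...,2]<80)&(abs(W[...,0]-557)<75)&(abs(W[...,1])<110)
Q=W[m]; print(len(Q)); 
if len(Q)>9: print(cv2.minAreaRect(Q[:,:2].astype(np.float32)))
plan([509,-16.4,13],down(16.9),6)
E
```

```text
1.7667 [509.32134913 -15.16094936 150.85797183] [[0.957, 0.291, -0.001], [0.291, -0.957, 0.0], [-0.0, -0.0, -1.0]] 0.6490133764077115
16596
((555.201416015625, -1.017913818359375), (45.10555648803711, 160.69415283203125), 16.604183197021484)
turn/row [-0.003 -0.     0.004] total deg [-0.1 -0.   0.1] dist 137.2
[-0.0005, 0.0007, 0.0229]
[-0.0005, 0.0007, 0.0229]
[-0.0005, 0.0006, 0.0229]
[-0.0005, 0.0006, 0.0229]
[-0.0005, 0.0006, 0.0229]
[-0.0005, 0.0006, 0.0229]
```

View pics/w1.png

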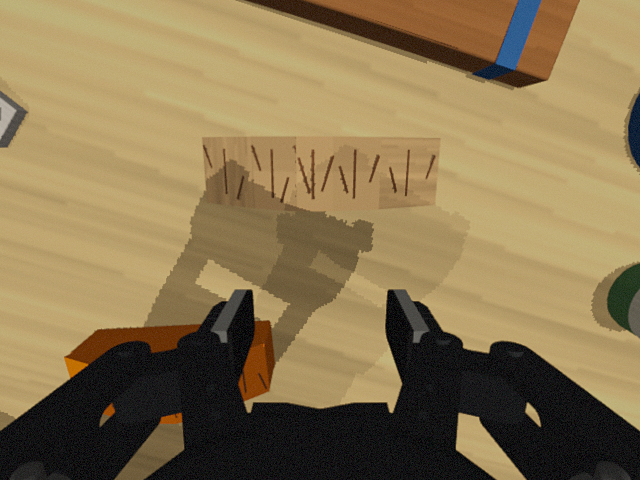

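The pale stud is at (320,172) and the joist's right tape strip at (508,40). The orange block at (170,360) looks near the left finger, so I check its clearance before descending.

```bash
python3 - <<'E'
from h import *
d=np.load('top0.npz'); W=d['W']
P=W[295:345,270:355].reshape(-1,3); P=P[(P[:,2]>25)&(P[:,2]<85)]
r=cv2.minAreaRect(P[:,:2].astype(np.float32)); print(r); B=cv2.boxPoints(r); print(B)
p,q=pose(); print('in tool xy:',((np.c_[B,np.zeros(4)]-p)@q.as_matrix())[:,:2].round(0).tolist())
a=np.radians(16.6); n=np.array([np.cos(a),np.sin(a)]); t=np.array([555.2,-1])-46*n; print(t)
plan([*t,13],down(16.6),6)
E
```

```text
((366.5447082519531, 68.51823425292969), (45.2481689453125, 159.97299194335938), 20.484363555908203)
[[317.35977   135.52966  ]
 [373.34262   -14.327875 ]
 [415.72964     1.5068054]
 [359.7468    151.36435  ]]
in tool xy: [[-142.0, -197.0], [-132.0, -38.0], [-87.0, -40.0], [-96.0, -200.0]]
[511.11716157 -14.1416649 ]
turn/row [-0.003 -0.     0.012] total deg [-0.1 -0.   0.4] dist 137.2
[-0.0, 0.0004, 0.0229]
[-0.0, 0.0004, 0.0229]
[-0.0, 0.0004, 0.0229]
[-0.0, 0.0004, 0.0229]
[-0.0, 0.0004, 0.0229]
[-0.0, 0.0004, 0.0229]
```

Call:
{"name": "servo_tool", "arguments": {
  "commands": [
    [-0.3,[0,0.0004,0.0229],[0,0,0.012]],
    [-0.3,[0,0.0004,0.0229],[0,0,0.012]],
    [-0.3,[0,0.0004,0.0229],[0,0,0.012]],
    [-0.3,[0,0.0004,0.0229],[0,0,0.012]],
    [-0.3,[0,0.0004,0.0229],[0,0,0.012]],
    [-0.3,[0,0.0004,0.0229],[0,0,0.012]],
    [-0.3,[0.004,0,0],[0,0,0]],
    [-0.3,[0.004,0,0],[0,0,0]],
    [-0.3,[0.004,0,0],[0,0,0]]
  ]
}}

```text
time_s: 2.57
eef_pos: [522.3, -15.4, 15.1]
ee_rot: [0.0, 0.99, 0.144, 0.001]
force: [0.2, -0.7, -0.4]
grip_width: 0.65
grip_force: 0.0
```

```bash
python3 - <<'E'
from h import *
s=sense(); print(s['eef_pos'],s['force'],s['time_s'])
plan([590,8.0,13],down(1.0),20)
E
```

```text
[522.27663894 -15.42104368  15.10756837] [ 0.18631078 -0.71846882 -0.38554824] 2.5667
turn/row [ 0.    -0.001  0.129] total deg [ 0.  -0.1 15.5] dist 71.7
[0.0036, -0.0002, 0.0001]
[0.0036, -0.0002, 0.0001]
[0.0036, -0.0003, 0.0001]
[0.0036, -0.0003, 0.0001]
[0.0036, -0.0004, 0.0001]
[0.0036, -0.0004, 0.0001]
[0.0036, -0.0004, 0.0001]
[0.0035, -0.0005, 0.0001]
[0.0035, -0.0005, 0.0001]
[0.0035, -0.0006, 0.0001]
[0.0035, -0.0006, 0.0001]
[0.0035, -0.0007, 0.0001]
[0.0035, -0.0007, 0.0001]
[0.0035, -0.0008, 0.0001]
[0.0035, -0.0008, 0.0001]
[0.0035, -0.0009, 0.0001]
[0.0035, -0.0009, 0.0001]
[0.0034, -0.001, 0.0001]
[0.0034, -0.001, 0.0001]
[0.0034, -0.0011, 0.0001]
```

Call:
{"name": "servo_tool", "arguments": {
  "commands": [
    [-0.3,[0.0036,-0.0002,0],[0,0,0.05]],
    [-0.3,[0.0036,-0.0002,0],[0,0,0.1]],
    [-0.3,[0.0036,-0.0003,0],[0,0,0.13]],
    [-0.3,[0.0036,-0.0003,0],[0,0,0.14]],
    [-0.3,[0.0036,-0.0004,0],[0,0,0.14]],
    [-0.3,[0.0036,-0.0004,0],[0,0,0.14]],
    [-0.3,[0.0036,-0.0004,0],[0,0,0.14]],
    [-0.3,[0.0036,-0.0005,0],[0,0,0.14]],
    [-0.3,[0.0036,-0.0005,0],[0,0,0.14]],
    [-0.3,[0.0036,-0.0006,0],[0,0,0.14]]
  ]
}}

```text
time_s: 3.4
eef_pos: [555.6, -3.2, 13.9]
ee_rot: [-0.0, 0.997, 0.077, -0.0]
force: [-1.8, -1.1, 1.9]
grip_width: 0.653
grip_force: 0.3
```

Call:
{"name": "servo_tool", "arguments": {
  "commands": [
    [-0.3,[0.0035,-0.0006,0],[0,0,0.13]],
    [-0.3,[0.0035,-0.0007,0],[0,0,0.13]],
    [-0.3,[0.0035,-0.0007,0],[0,0,0.13]],
    [-0.3,[0.0035,-0.0008,0],[0,0,0.13]],
    [-0.3,[0.0035,-0.0008,0],[0,0,0.13]],
    [-0.3,[0.0035,-0.0009,0],[0,0,0.13]],
    [-0.3,[0.0035,-0.0009,0],[0,0,0.13]],
    [-0.3,[0.0034,-0.001,0],[0,0,0.13]],
    [-0.3,[0.0034,-0.001,0],[0,0,0.13]],
    [-0.3,[0.0034,-0.001,0],[0,0,0.13]]
  ]
}}

```text
time_s: 4.23
eef_pos: [589.4, 8.5, 13.9]
ee_rot: [0.0, 1.0, 0.009, -0.0]
force: [-1.6, 0.6, 0.8]
grip_width: 0.652
grip_force: 0.3
```

```bash
cat > look.py <<'E'
from h import *
s=sense(); print(s['eef_pos'],s['force'],s['time_s'])
c=capture('top'); W=world(c)
for nm,lo,hi in (('joist',34,42),('stud',44,80)):
    m=(W[...,2]>lo)&(W[...,2]<hi)&(abs(W[...,1]-10)<160)
    m&=(W[...,0]>650) if nm=='joist' else (W[...,0]>530)&(W[...,0]<662)
    hsv=cv2.cvtColor(c['pixels'],cv2.COLOR_RGB2HSV)
    if nm=='stud': m&=hsv[...,1]>60; m&=hsv[...,2]>60
    m=cv2.morphologyEx(m.astype(np.uint8),cv2.MORPH_OPEN,np.ones((3,3)))>0
    Q=W[m]; print(nm,len(Q),np.round(np.hstack(cv2.minAreaRect(Q[:,:2].astype(np.float32))),1))
cv2.imwrite('pics/l.png',cv2.resize(c['pixels'][120:320,220:460,::-1],(720,600)))
E
python3 look.py
```

```text
[589.37657846   8.47358587  13.88189761] [-1.63925706  0.63511793  0.80823198] 4.2333
joist 2136 [7.008e+02 1.060e+01 9.120e+01 2.793e+02 4.000e-01]
stud 0 [0. 0. 0. 0. 0.]
```

View pics/l.png

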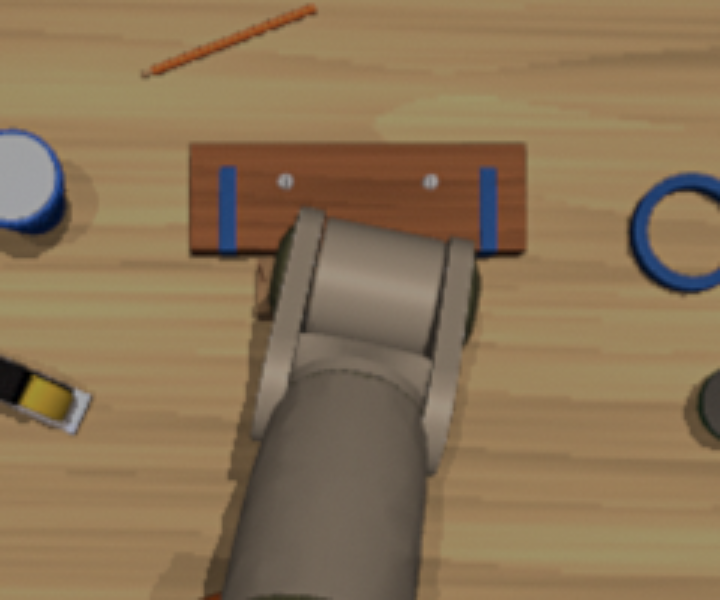

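The arm hides the stud except its left end at crop pixel (263,290), which lies inside the left tape strip (228). I keep pushing, watching the force.

Call:
{"name": "servo_tool", "arguments": {
  "commands": [
    [-0.3,[0.002,0,0],[0,0,0]],
    [-0.3,[0.002,0,0],[0,0,0]],
    [-0.3,[0.0015,0,0],[0,0,0]],
    [-0.3,[0.001,0,0],[0,0,0]],
    [-0.3,[0.001,0,0],[0,0,0]],
    [-0.3,[0,0,0],[0,0,0]]
  ]
}}

```text
time_s: 4.78
eef_pos: [596.7, 8.5, 13.8]
ee_rot: [-0.0, 1.0, 0.01, 0.0]
force: [-1.6, 0.5, -0.7]
grip_width: 0.65
grip_force: 0.1
```

Call:
{"name": "servo_tool", "arguments": {
  "commands": [
    [-0.3,[0.001,0,0],[0,0,0]],
    [-0.3,[0.001,0,0],[0,0,0]],
    [-0.3,[0.001,0,0],[0,0,0]],
    [-0.3,[0,0,0],[0,0,0]]
  ]
}}

```text
time_s: 5.12
eef_pos: [597.8, 8.8, 13.5]
ee_rot: [-0.0, 1.0, 0.01, -0.003]
force: [-11.3, 0.4, 5.4]
grip_width: 0.654
grip_force: 0.4
```

Call:
{"name": "servo_tool", "arguments": {
  "commands": [
    [-0.3,[0.001,0,0],[0,0,0]],
    [-0.3,[0.001,0,0],[0,0,0]],
    [-0.3,[0,0,0],[0,0,0]],
    [-0.3,[0,0,0],[0,0,0]]
  ]
}}

```text
time_s: 5.45
eef_pos: [597.7, 9.1, 13.1]
ee_rot: [-0.001, 1.0, 0.01, -0.005]
force: [-22.7, 0.3, 9.7]
grip_width: 0.651
grip_force: 0.2
```

```bash
python3 - <<'E'
from h import *
s=sense(); print(s['eef_pos'],s['force'],s['wrist_torque'],s['time_s'])
# back off then up to a viewing pose
p,r=pose(s)
plan([560,8,14],down(1),3)
plan([530,8,250],down(1),8,start=(np.array([560,8,14.]),down(1)))
E
```

```text
[597.65015575   9.12751126  13.07664167] [-22.653949     0.30130284   9.71428318] [-0.13363075  2.84324998 -0.36883319] 5.45
turn/row [-0.005  0.034  0.008] total deg [-0.1  0.6  0.1] dist 37.7
[-0.0126, 0.0001, -0.0002]
[-0.0126, 0.0001, -0.0002]
[-0.0126, 0.0001, -0.0003]
turn/row [0. 0. 0.] total deg [0. 0. 0.] dist 237.9
[-0.0037, -0.0001, -0.0295]
[-0.0037, -0.0001, -0.0295]
[-0.0037, -0.0001, -0.0295]
[-0.0037, -0.0001, -0.0295]
[-0.0037, -0.0001, -0.0295]
[-0.0037, -0.0001, -0.0295]
[-0.0037, -0.0001, -0.0295]
[-0.0037, -0.0001, -0.0295]
```

Call:
{"name": "servo_tool", "arguments": {
  "commands": [
    [-0.3,[-0.005,0,0],[0,0,0]],
    [-0.3,[-0.014,0,0],[0,0,0]],
    [-0.3,[-0.018,0,0],[0,0,0]],
    [-0.3,[-0.004,0,-0.025],[0,0,0]],
    [-0.3,[-0.004,0,-0.03],[0,0,0]],
    [-0.3,[-0.004,0,-0.03],[0,0,0]],
    [-1,[-0.004,0,-0.03],[0,0,0]],
    [-1,[-0.004,0,-0.03],[0,0,0]],
    [-1,[-0.004,0,-0.03],[0,0,0]],
    [-1,[-0.004,0,-0.03],[0,0,0]]
  ]
}}

```text
time_s: 6.28
eef_pos: [536.5, 7.3, 220.8]
ee_rot: [0.0, 1.0, 0.01, 0.001]
force: [0.5, -0.1, -0.5]
grip_width: 0.999
grip_force: 0.0
```

```bash
python3 - <<'E'
from h import *
s=sense(); c=capture('wrist'); save(c,'w2'); W=world(c,s); print(s['eef_pos'],s['force'],s['time_s'])
k=(abs(W[...,1]-10)<170)
hsv=cv2.cvtColor(c['pixels'],cv2.COLOR_RGB2HSV)
j=k&(W[...,2]>33)&(W[...,2]<41)&(W[...,0]>645)
st=k&(W[...,2]>42)&(W[...,2]<80)&(W[...,0]>590)&(W[...,0]<670)
b=k&(cv2.inRange(hsv,(100,80,40),(130,255,255))>0)&(W[...,0]>640)&(W[...,0]<760)
for n,m in (('joist',j),('stud',st)):
    m=cv2.morphologyEx(m.astype(np.uint8),cv2.MORPH_OPEN,np.ones((5,5)))>0
    Q=W[m]; print(n,len(Q),np.round(np.hstack(cv2.minAreaRect(Q[:,:2].astype(np.float32))),1),'xmax/min',np.percentile(Q[:,0],[0.5,99.5]).round(1))
    if n=='joist':
        for t in (-100,-90,100,110): q=Q[abs(Q[:,1]-t)<4]; print(t,np.percentile(q[:,0],1).round(1) if len(q) else None)
    else:
        for t in (-60,-30,0,30,60,75): q=Q[abs(Q[:,1]-t)<4]; print(t,np.percentile(q[:,0],[1,99]).round(1) if len(q) else None)
for sg in (-1,1):
    q=W[b&(np.sign(W[...,1]-10)==sg)]; print('tape',len(q),np.median(q,0).round(1) if len(q) else None)
E
```

```text
[536.53802788   7.27936799 220.78016177] [ 0.50809775 -0.10545694 -0.54128568] 6.2833
joist 27113 [684.2  10.9  63.4 280.2   1.1] xmax/min [652.5 716.4]
-100 655.3
-90 655.3
100 652.1
110 652.0
stud 11218 [629.   11.8  45.7 157.1   0.9] xmax/min [605.9 651.9]
-60 [607.4 652.6]
-30 [607.4 651.9]
0 [607.4 651.3]
30 [606.8 651. ]
60 [605.6 650.4]
75 [605.4 650.2]
tape 1470 [685.4 -96.8  39. ]
tape 1444 [681.3 118.7  38.8]
```

View pics/w2.png

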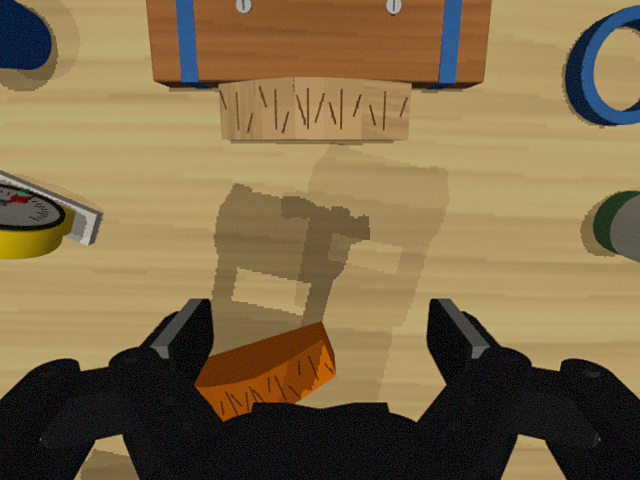

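The stud sits flush: its front face is parallel to the joist face within 0.1°, centred between the tape strips (columns 187 and 451), spanning columns 220–410. Now to the gauge.

```bash
python3 - <<'E'
from h import *
plan([508,220,235],down(66),14)
E
```

```text
turn/row [ 0.006 -0.006 -0.772] total deg [  0.5  -0.5 -64.8] dist 215.3
[-0.0018, -0.0153, -0.0006]
[-0.0006, -0.0154, -0.0006]
[0.0006, -0.0154, -0.0006]
[0.0019, -0.0153, -0.0006]
[0.0031, -0.0151, -0.0006]
[0.0043, -0.0148, -0.0006]
[0.0055, -0.0144, -0.0006]
[0.0066, -0.0139, -0.0006]
[0.0077, -0.0133, -0.0006]
[0.0088, -0.0126, -0.0006]
[0.0098, -0.0119, -0.0006]
[0.0107, -0.011, -0.0006]
[0.0115, -0.0101, -0.0006]
[0.0123, -0.0092, -0.0006]
```

Call:
{"name": "servo_tool", "arguments": {
  "commands": [
    [-1,[-0.0018,-0.0153,-0.001],[0,0,-0.77]],
    [-1,[-0.0006,-0.0154,-0.001],[0,0,-0.77]],
    [-1,[0.0006,-0.0154,-0.001],[0,0,-0.77]],
    [-1,[0.0019,-0.0153,-0.001],[0,0,-0.77]],
    [-1,[0.0031,-0.0151,-0.001],[0,0,-0.77]],
    [-1,[0.0043,-0.0148,-0.001],[0,0,-0.77]],
    [-1,[0.0055,-0.0144,0],[0,0,-0.77]]
  ]
}}

```text
time_s: 6.92
eef_pos: [521.8, 114.9, 225.2]
ee_rot: [0.0, 0.957, 0.29, 0.001]
force: [-0.8, 0.5, 0.2]
grip_width: 0.999
grip_force: 0.0
```

Call:
{"name": "servo_tool", "arguments": {
  "commands": [
    [-1,[0.0066,-0.0139,0],[0,0,-0.77]],
    [-1,[0.0077,-0.0133,0],[0,0,-0.77]],
    [-1,[0.0088,-0.0126,0],[0,0,-0.77]],
    [-1,[0.0098,-0.0119,0],[0,0,-0.77]],
    [-1,[0.0107,-0.011,0],[0,0,-0.77]],
    [-1,[0.0115,-0.0101,0],[0,0,-0.77]],
    [-1,[0.0123,-0.0092,0],[0,0,-0.77]],
    [-1,[0,0,0],[0,0,0]]
  ]
}}

```text
time_s: 7.58
eef_pos: [506.5, 222.7, 224.9]
ee_rot: [-0.0, 0.838, 0.546, 0.001]
force: [0.1, 0.3, -0.3]
grip_width: 1.001
grip_force: 0.0
```

```bash
python3 - <<'E'
from h import *
s=sense(); c=capture('wrist'); save(c,'w3'); W=world(c,s); print(s['eef_pos'],s['force'],s['time_s'])
m=(W[...,2]>138)&(W[...,2]<152)&(abs(W[...,0]-537)<60)&(abs(W[...,1]-287)<60)
Q=W[m]; print('grip',len(Q),Q.mean(0).round(1),cv2.minAreaRect(Q[:,:2].astype(np.float32)))
m=(W[...,2]>9)&(W[...,2]<15)&(abs(W[...,0]-537)<80)&(abs(W[...,1]-287)<80)
m=cv2.morphologyEx(m.astype(np.uint8),cv2.MORPH_OPEN,np.ones((5,5)))>0
Q=W[m]; print('foot',len(Q),cv2.minAreaRect(Q[:,:2].astype(np.float32)))
c2=capture('top'); W=world(c2); k=(W[...,2]>44)&(W[...,2]<80)&(W[...,0]>590)&(W[...,0]<670)&(abs(W[...,1]-10)<100)
print('stud top',k.sum(),cv2.minAreaRect(W[k][:,:2].astype(np.float32)))
E
```

```text
[506.48079353 222.74404498 224.87145862] [ 0.08022575  0.30117507 -0.34374704] 7.5833
grip 3637 [535.8 288.7 146.1] ((535.4034423828125, 288.49176025390625), (41.91212463378906, 30.362024307250977), 67.27570343017578)
foot 0 ((0.0, 0.0), (0.0, 0.0), 0.0)
stud top 1212 ((637.9603271484375, 16.473251342773438), (62.76589584350586, 165.6874542236328), 0.17658095061779022)
```

View pics/w3.png

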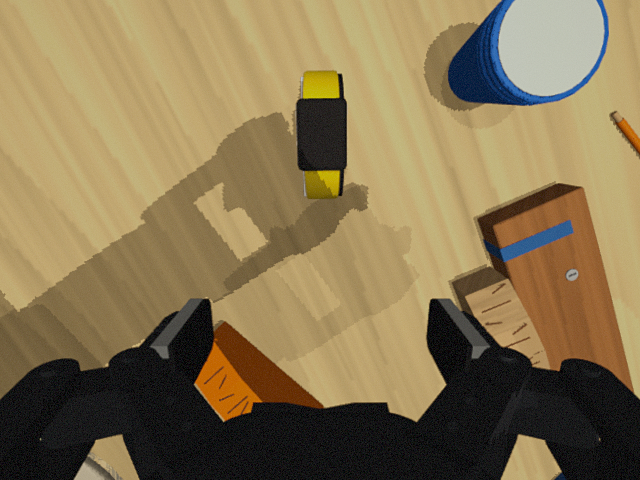

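The gauge grip is at (322,134), measured 42×30 mm with its top at 146, as given. I move over it and descend.

```bash
python3 - <<'E'
from h import *
p=[535.8,288.3,215]; plan(p,down(67.3),4); plan([535.8,288.3,108],down(67.3),6,start=(np.array(p),down(67.3)))
E
```

```text
turn/row [ 0.002 -0.001 -0.063] total deg [ 0.  -0.  -1.5] dist 74.2
[0.0184, -0.0003, 0.0025]
[0.0184, -0.0002, 0.0025]
[0.0184, -0.0001, 0.0025]
[0.0184, 0.0, 0.0025]
turn/row [0. 0. 0.] total deg [0. 0. 0.] dist 107.0
[0.0, 0.0, 0.0178]
[0.0, 0.0, 0.0178]
[0.0, 0.0, 0.0178]
[0.0, 0.0, 0.0178]
[0.0, 0.0, 0.0178]
[0.0, 0.0, 0.0178]
```

Call:
{"name": "servo_tool", "arguments": {
  "commands": [
    [-1,[0.0184,-0.0002,0.0025],[0,0,-0.063]],
    [-1,[0.0184,-0.0002,0.0025],[0,0,-0.063]],
    [-1,[0.0184,-0.0001,0.0025],[0,0,-0.063]],
    [-1,[0.0184,0,0.0025],[0,0,-0.063]],
    [-1,[0,0,0.018],[0,0,0]],
    [-1,[0,0,0.018],[0,0,0]],
    [-1,[0,0,0.018],[0,0,0]],
    [-1,[0,0,0.018],[0,0,0]],
    [-1,[0,0,0.018],[0,0,0]],
    [-1,[0,0,0.017],[0,0,0]]
  ]
}}

```text
time_s: 8.52
eef_pos: [536.1, 287.3, 106.9]
ee_rot: [0.0, 0.833, 0.553, 0.0]
force: [-0.6, -0.3, 0.1]
grip_width: 1.003
grip_force: 0.0
```

Call:
{"name": "servo_tool", "arguments": {
  "commands": [
    [-0.3,[0,0,0],[0,0,0]],
    [0,[0,0,0],[0,0,0]],
    [0.3,[0,0,0],[0,0,0]],
    [1,[0,0,0],[0,0,0]],
    [1,[0,0,0],[0,0,0]],
    [1,[0,0,0],[0,0,0]],
    [1,[0,0,0],[0,0,0]]
  ],
  "squeeze": 60
}}

```text
time_s: 9.1
eef_pos: [536.5, 288.4, 109.3]
ee_rot: [0.0, 0.832, 0.554, 0.001]
force: [0.9, 0.2, 6.5]
grip_width: 0.343
grip_force: 60.6
```

```bash
python3 - <<'E'
from h import *
c=capture('wrist'); T=np.array(c['T_tool_cam']); K=np.array([[c['fx'],0,c['cx']],[0,c['fy'],c['cy']],[0,0,1.]]); D=np.array(c['distortion'],float)
im=cv2.imread('pics/w2.png'); hsv=cv2.cvtColor(im,cv2.COLOR_BGR2HSV)
ps=np.array([536.538,7.279,220.78]); Rt=R.from_quat([1,.010,.001,0]).as_matrix()
a=np.radians(67.3-90); X=np.array([np.cos(a),np.sin(a),0]); Y=np.array([-X[1],X[0],0]); G=np.array([535.6,288.5,0])
for col,m in (('green',cv2.inRange(hsv,(45,80,40),(85,255,255))),('red',cv2.inRange(hsv,(0,120,80),(8,255,255))|cv2.inRange(hsv,(172,120,80),(180,255,255)))):
    m[:, 120:]=0; m[:150]=0; m[270:]=0
    v,u=np.nonzero(m); print(col,len(u))
    if not len(u): continue
    print('px',u.mean(),v.mean(),u.min(),u.max(),v.min(),v.max())
    n=cv2.undistortPoints(np.c_[u,v].astype(float).reshape(-1,1,2),K,D).reshape(-1,2)
    d=np.c_[n,np.ones(len(n))]@T[:3,:3].T@Rt.T; o=Rt@T[:3,3]+ps
    t=((G+13*X-o)@X)/(d@X); Q=o+t[:,None]*d-G; y=Q@Y; z=Q[:,2]
    print('y',y.mean().round(1),y.min().round(1),y.max().round(1),'z',z.mean().round(1),z.min().round(1),z.max().round(1),'ang',np.degrees(np.arctan2(y.mean(),62-z.mean())).round(1))
cv2.imwrite('pics/d.png',cv2.resize(im[150:270,:140],(700,600),interpolation=cv2.INTER_CUBIC))
s=capture('scene'); W=s['pixels']; cv2.imwrite('pics/sc.png',s['pixels'][...,::-1])
M=cv2.Rodrigues(s['rvec'])[0]; print('scene cam',(-M.T@s['tvec']))
plan([560,230,260],down(80),10); 
E
```

```text
green 43
px 22.953488372093023 191.02325581395348 18 28 189 193
y 17.5 13.2 21.7 z 16.3 9.4 22.8 ang 21.0
red 58
px 18.586206896551722 199.4655172413793 7 29 196 203
y 4.7 -2.6 12.6 z 37.3 21.6 47.4 ang 10.8
scene cam [1118.29080856  523.3678121  1336.3845996 ]
turn/row [ 0.002 -0.001 -0.211] total deg [  0.1  -0.1 -12.7] dist 163.3
[-0.0045, 0.0045, -0.0151]
[-0.0046, 0.0044, -0.0151]
[-0.0047, 0.0042, -0.0151]
[-0.0047, 0.0041, -0.0151]
[-0.0048, 0.004, -0.0151]
[-0.0049, 0.0039, -0.0151]
[-0.005, 0.0038, -0.0151]
[-0.0051, 0.0037, -0.0151]
[-0.0052, 0.0036, -0.0151]
[-0.0053, 0.0035, -0.0151]
```

View pics/d.png

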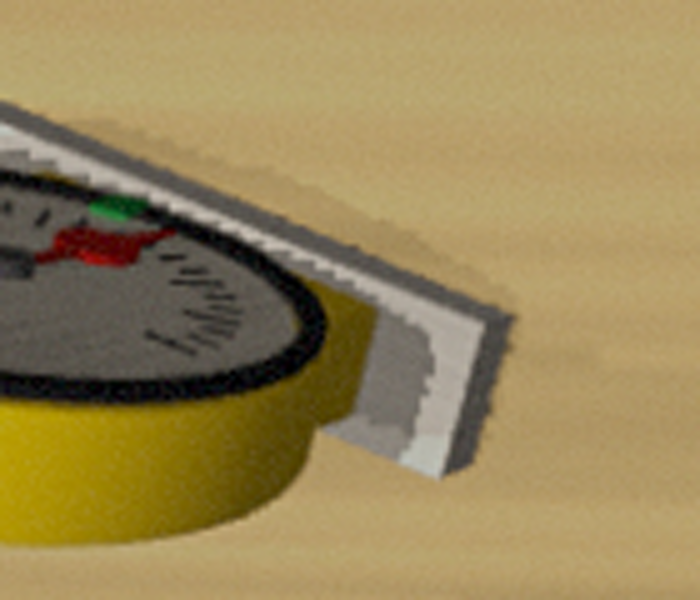

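The dial crop shows the pivot near (15,262), the red tip near (178,232) and the green mark at (117,208). I correct the dial plane so the hanging pointer maps to vertical, and start lifting.

Call:
{"name": "servo_tool", "arguments": {
  "commands": [
    [1,[0,0,-0.01],[0,0,0]],
    [1,[0,0,-0.02],[0,0,0]],
    [1,[0,0,-0.025],[0,0,0]],
    [1,[0,0,-0.025],[0,0,0]],
    [1,[0,0,-0.025],[0,0,0]],
    [1,[0,0,-0.02],[0,0,0]]
  ]
}}

```text
time_s: 9.7
eef_pos: [535.4, 288.3, 235.0]
ee_rot: [0.0, 0.832, 0.555, 0.0]
force: [-1.0, -0.3, -3.7]
grip_width: 0.341
grip_force: 60.1
```

```bash
python3 - <<'E'
from h import *
from scipy.optimize import least_squares
c=capture('wrist'); T=np.array(c['T_tool_cam']); K=np.array([[c['fx'],0,c['cx']],[0,c['fy'],c['cy']],[0,0,1.]]); D=np.array(c['distortion'],float)
ps=np.array([536.538,7.279,220.78]); Rt=R.from_quat([1,.010,.001,0]).as_matrix()
px=np.array([[3,202.3],[35.4,196.4],[23,191.3]])
n=cv2.undistortPoints(px.reshape(-1,1,2),K,D).reshape(-1,2); d=np.c_[n,np.ones(3)]@T[:3,:3].T@Rt.T; o=Rt@T[:3,3]+ps
def yz(q):
    a=np.radians(67.3-90+q[0]); X=np.array([np.cos(a),np.sin(a),0]); Y=np.array([-X[1],X[0],0]); G=np.array([535.6+q[1],288.5+q[2],0])
    t=((G+13*X-o)@X)/(d@X); Q=o+t[:,None]*d-G; return np.c_[Q@Y,Q[:,2]]
print(yz([0,0,0]).round(1).tolist())
f=least_squares(lambda q:np.r_[(yz(q)[:2]-[[0,62],[0,24]]).ravel()/1.,q[0]/1.5,q[1]/1.5,q[2]/1.5],[0,0,0])
q=yz(f.x); print(f.x.round(2),q.round(1).tolist(),'mark deg',np.degrees(np.arctan2(q[2,0],62-q[2,1])))
s=sense(); print(s['eef_pos'],s['force'],s['grip_width'],s['time_s'])
plan([600,20,230],down(91),16)
E
```

```text
[[5.0, 54.5], [4.4, 16.8], [17.0, 16.8]]
[-0.08  2.97 -1.48] [[0.2, 61.1], [-0.3, 24.1], [12.0, 24.2]] mark deg 17.607842083118943
[536.5434413  288.70858828 238.92488667] [ 1.14026988 -0.89535307  0.1380302 ] 0.34319898218345884 9.75
turn/row [ 0.004 -0.002 -0.246] total deg [  0.3  -0.2 -23.6] dist 276.2
[-0.014, 0.0101, 0.0005]
[-0.0142, 0.0098, 0.0005]
[-0.0145, 0.0094, 0.0005]
[-0.0147, 0.009, 0.0005]
[-0.0149, 0.0086, 0.0005]
[-0.0152, 0.0082, 0.0005]
[-0.0154, 0.0078, 0.0005]
[-0.0156, 0.0075, 0.0005]
[-0.0158, 0.007, 0.0005]
[-0.0159, 0.0066, 0.0005]
[-0.0161, 0.0062, 0.0005]
[-0.0162, 0.0058, 0.0005]
[-0.0164, 0.0054, 0.0006]
[-0.0165, 0.005, 0.0006]
[-0.0166, 0.0045, 0.0006]
[-0.0168, 0.0041, 0.0006]
```

```bash
python3 - <<'E'
from h import *
plan([630.7,58.3,235],down(91),16)
print('lean'); plan([630.7,58.3,195],down(91,-18),6,start=(np.array([630.7,58.3,235.]),down(91)))
E
```

```text
turn/row [ 0.004 -0.002 -0.246] total deg [  0.3  -0.2 -23.6] dist 248.9
[-0.011, 0.011, 0.0003]
[-0.0113, 0.0107, 0.0003]
[-0.0116, 0.0104, 0.0002]
[-0.0118, 0.0101, 0.0002]
[-0.0121, 0.0098, 0.0002]
[-0.0123, 0.0095, 0.0002]
[-0.0126, 0.0091, 0.0002]
[-0.0128, 0.0088, 0.0002]
[-0.013, 0.0085, 0.0002]
[-0.0133, 0.0081, 0.0002]
[-0.0135, 0.0078, 0.0002]
[-0.0137, 0.0074, 0.0002]
[-0.0138, 0.0071, 0.0002]
[-0.014, 0.0067, 0.0002]
[-0.0142, 0.0064, 0.0002]
[-0.0144, 0.006, 0.0002]
lean
turn/row [ 0.  -0.5  0. ] total deg [  0. -18.   0.] dist 40.0
[0.0, 0.0, 0.0067]
[0.0003, 0.0, 0.0067]
[0.0007, -0.0, 0.0066]
[0.001, 0.0, 0.0066]
[0.0014, 0.0, 0.0065]
[0.0017, 0.0, 0.0064]
```

Call:
{"name": "servo_tool", "arguments": {
  "commands": [
    [1,[-0.011,0.011,0],[0,0,-0.246]],
    [1,[-0.0113,0.0107,0],[0,0,-0.246]],
    [1,[-0.0116,0.0104,0],[0,0,-0.246]],
    [1,[-0.0118,0.0101,0],[0,0,-0.246]],
    [1,[-0.0121,0.0098,0],[0,0,-0.246]],
    [1,[-0.0123,0.0095,0],[0,0,-0.246]],
    [1,[-0.0126,0.0091,0],[0,0,-0.246]],
    [1,[-0.0128,0.0088,0],[0,0,-0.246]]
  ]
}}

```text
time_s: 10.42
eef_pos: [582.5, 172.4, 231.9]
ee_rot: [-0.001, 0.77, 0.638, -0.001]
force: [0.2, 0.1, -4.6]
grip_width: 0.348
grip_force: 60.1
```

Call:
{"name": "servo_tool", "arguments": {
  "commands": [
    [1,[-0.013,0.0085,0],[0,0,-0.246]],
    [1,[-0.0133,0.0081,0],[0,0,-0.246]],
    [1,[-0.0135,0.0078,0],[0,0,-0.246]],
    [1,[-0.0137,0.0074,0],[0,0,-0.246]],
    [1,[-0.0138,0.0071,0],[0,0,-0.246]],
    [1,[-0.014,0.0067,0],[0,0,-0.246]],
    [1,[-0.0142,0.0064,0],[0,0,-0.246]],
    [1,[-0.0144,0.006,0],[0,0,-0.246]]
  ]
}}

```text
time_s: 11.08
eef_pos: [629.5, 57.2, 231.8]
ee_rot: [-0.001, 0.701, 0.714, -0.001]
force: [0.1, -0.3, -4.7]
grip_width: 0.339
grip_force: 60.1
```

Call:
{"name": "servo_tool", "arguments": {
  "commands": [
    [1,[0,0,0.0067],[0,-0.5,0]],
    [1,[0.0003,0,0.0067],[0,-0.5,0]],
    [1,[0.0007,0,0.0066],[0,-0.5,0]],
    [1,[0.001,0,0.0066],[0,-0.5,0]],
    [1,[0.0014,0,0.0065],[0,-0.5,0]],
    [1,[0.0017,0,0.0064],[0,-0.5,0]],
    [1,[0,0,0],[0,0,0]],
    [1,[0,0,0],[0,0,0]]
  ]
}}

```text
time_s: 11.75
eef_pos: [629.2, 58.4, 191.8]
ee_rot: [0.11, 0.692, 0.705, -0.11]
force: [0.3, 1.0, -3.2]
grip_width: 0.342
grip_force: 60.1
```

```bash
cat > dial.py <<'E'
import sys
from h import *
# red pointer / green mark angle in the gauge's frame, from the scene view onto the dial plane
s=sense(); p,r=pose(s); c=capture('scene'); im=c['pixels']
Rg=r.as_matrix(); Y,X,Z=Rg[:,0],Rg[:,1],-Rg[:,2]     # gauge axes: y=tool x, x=tool y, z=-tool z
F=p-109.3*Z; piv=F+62*Z+13*X
K=np.array([[c['fx'],0,c['cx']],[0,c['fy'],c['cy']],[0,0,1.]]); D=np.array(c['distortion'],float)
M=cv2.Rodrigues(c['rvec'])[0]; o=-M.T@np.array(c['tvec']).ravel()
pp=cv2.projectPoints(piv.reshape(1,3),c['rvec'],c['tvec'],K,D)[0].ravel()
hsv=cv2.cvtColor(im,cv2.COLOR_RGB2HSV)
def yz(m):
    v,u=np.nonzero(m); n=cv2.undistortPoints(np.c_[u,v].astype(float).reshape(-1,1,2),K,D).reshape(-1,2)
    d=np.c_[n,np.ones(len(n))]@M; t=((piv-o)@X)/(d@X); Q=o+t[:,None]*d-piv; return np.c_[Q@Y,Q@Z]
u0,v0=pp.astype(int); box=np.zeros(im.shape[:2],bool); box[max(v0-30,0):v0+30,max(u0-30,0):u0+30]=1
print('piv px',pp.round(1),'lean deg',np.degrees(np.arctan2(Z[1],Z[2])).round(2),'yaw',np.degrees(np.arctan2(X[1],X[0])).round(1),'pos',p.round(1),'F',s['force'].round(1),'t',s['time_s'],'w',round(s['grip_width'],3))
dark=yz(box)  # dial centre from the white disc
for nm,m in (('red',(cv2.inRange(hsv,(0,100,60),(9,255,255))|cv2.inRange(hsv,(170,100,60),(180,255,255)))>0),('green',cv2.inRange(hsv,(45,70,35),(90,255,255))>0)):
    m=m&box
    if m.sum()<1: print(nm,'none'); continue
    q=yz(m); print(nm,len(q),'mean',q.mean(0).round(1),'ang',np.degrees(np.arctan2(q.mean(0)[0],-q.mean(0)[1])).round(1))
    if nm=='red' and len(q)>4:
        e=cv2.fitLine(q.astype(np.float32),cv2.DIST_L2,0,.01,.01).ravel(); print(' red line ang',np.degrees(np.arctan(e[0]/-e[1])).round(1), 'z range',q[:,1].min().round(1),q[:,1].max().round(1))
if len(sys.argv)>1: cv2.imwrite('pics/'+sys.argv[1]+'.png',cv2.resize(im[v0-38:v0+38,u0-45:u0+45,::-1],(675,570),interpolation=cv2.INTER_CUBIC))
E
python3 dial.py e1
```

```text
piv px [279.2 254.3] lean deg 17.9 yaw 1.0 pos [629.2  58.4 191.8] F [ 0.3  1.  -3.2] t 11.75 w 0.342
red 13 mean [  6.3 -21.6] ang 16.4
 red line ang 16.4 z range -30.5 -10.2
green none
```

View pics/e1.png

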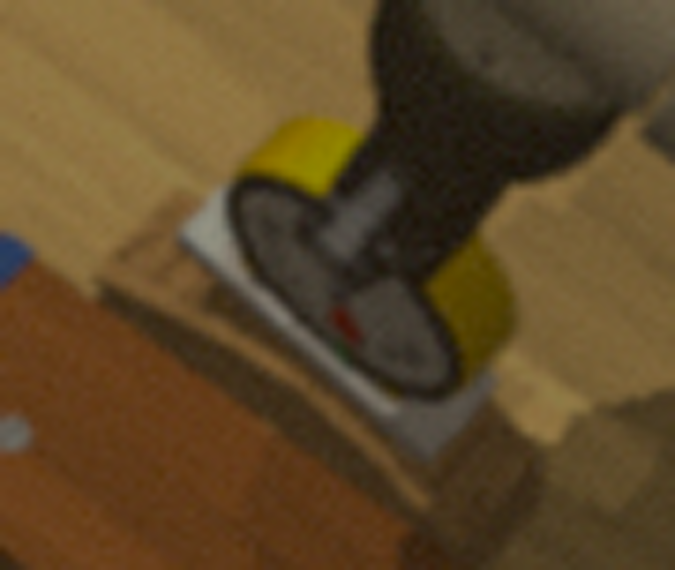

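The crop shows the gauge leaning over the crown with the dial facing away. The red pointer is at (347,325) and there is a faint green mark at (345,352). I measure the green mark by relative greenness over several frames.

```bash
cat > dial2.py <<'E'
from h import *
s=sense(); p,r=pose(s); cs=[capture('scene') for _ in range(6)]; c=cs[0]
im=np.mean([k['pixels'].astype(float) for k in cs],0)
Rg=r.as_matrix(); Y,X,Z=Rg[:,0],Rg[:,1],-Rg[:,2]; piv=p-47.3*Z+13*X
K=np.array([[c['fx'],0,c['cx']],[0,c['fy'],c['cy']],[0,0,1.]]); D=np.array(c['distortion'],float)
M=cv2.Rodrigues(c['rvec'])[0]; o=-M.T@np.array(c['tvec']).ravel()
u,v=np.meshgrid(np.arange(640.),np.arange(480.))
n=cv2.undistortPoints(np.stack([u,v],-1).reshape(-1,1,2),K,D).reshape(-1,2)
d=np.c_[n,np.ones(len(n))]@M; t=((piv-o)@X)/(d@X); Q=o+t[:,None]*d-piv
y=(Q@Y).reshape(480,640); z=(Q@Z).reshape(480,640); rad=np.hypot(y,z)
print('lean',np.degrees(np.arctan2(Z[1],Z[2])).round(2),'pos',p.round(1),'F',s['force'].round(1),'t',s['time_s'])
g=im[...,1]-np.maximum(im[...,0],im[...,2]); rd=im[...,0]-np.maximum(im[...,1]*1.35,im[...,2]*1.5)
for nm,a,lo,hi in (('green',g,25,48),('red',rd,12,36)):
    m=(rad>lo)&(rad<hi)&(z<0)&(abs(y)<40); w=np.where(m&(a>0.35*a[m].max()),a,0)
    Y0,Z0=(w*y).sum()/w.sum(),(w*z).sum()/w.sum()
    print(nm,'max',a[m].max().round(1),'n',(w>0).sum(),'px',((w*u).sum()/w.sum()).round(1),((w*v).sum()/w.sum()).round(1),'yz',round(Y0,1),round(Z0,1),'ang',np.degrees(np.arctan2(Y0,-Z0)).round(1))
E
python3 dial2.py
```

```text
lean 17.9 pos [629.6  57.9 192.7] F [-0.4  0.3 -3.7] t 11.8
green max 7.2 n 3 px 278.7 262.5 yz 10.8 -43.5 ang 13.9
red max 36.7 n 11 px 278.6 258.2 yz 4.8 -21.8 ang 12.5
```

Call:
{"name": "servo_tool", "arguments": {
  "commands": [
    [1,[0.0012,0,0.0036],[0,0,0]],
    [1,[0.0012,0,0.0036],[0,0,0]],
    [1,[0.0007,0,0.002],[0,0,0]],
    [1,[0,0,0],[0,0,0]]
  ]
}}

```text
time_s: 12.43
eef_pos: [629.4, 57.9, 182.3]
ee_rot: [0.111, 0.692, 0.704, -0.11]
force: [0.2, -0.2, -3.7]
grip_width: 0.345
grip_force: 60.2
```

Both estimates put the mark near 17–18°, but the dial is small and foreshortened here. There is time to spare, so I hold the gauge up toward the scene camera for a better reading.

```bash
python3 - <<'E'
from h import *
r1=down(110,-18)*R.from_euler('x',-40,degrees=True)
plan([580,110,400],r1,18)
E
```

```text
turn/row [-0.422  0.059 -0.162] total deg [-45.6   6.3 -17.4] dist 229.3
[-0.0009, -0.0027, -0.0124]
[-0.0008, -0.0022, -0.0125]
[-0.0007, -0.0016, -0.0126]
[-0.0006, -0.0011, -0.0127]
[-0.0005, -0.0005, -0.0127]
[-0.0004, 0.0, -0.0127]
[-0.0004, 0.0006, -0.0127]
[-0.0003, 0.0011, -0.0127]
[-0.0002, 0.0017, -0.0126]
[-0.0002, 0.0022, -0.0125]
[-0.0002, 0.0028, -0.0124]
[-0.0001, 0.0033, -0.0123]
[-0.0001, 0.0039, -0.0121]
[-0.0001, 0.0044, -0.012]
[-0.0001, 0.0049, -0.0117]
[-0.0001, 0.0054, -0.0115]
[-0.0002, 0.0059, -0.0113]
[-0.0002, 0.0064, -0.011]
```

Call:
{"name": "servo_tool", "arguments": {
  "commands": [
    [1,[-0.001,-0.0027,-0.0124],[0,0,0]],
    [1,[-0.001,-0.0022,-0.0125],[-0.42,0.06,-0.16]],
    [1,[-0.001,-0.0016,-0.0126],[-0.42,0.06,-0.16]],
    [1,[-0.0006,-0.0011,-0.0127],[-0.42,0.06,-0.16]],
    [1,[0,0,-0.0127],[-0.42,0.06,-0.16]],
    [1,[0,0,-0.0127],[-0.42,0.06,-0.16]],
    [1,[0,0,-0.0127],[-0.42,0.06,-0.16]],
    [1,[0,0.001,-0.0127],[-0.42,0.06,-0.16]],
    [1,[0,0.001,-0.0126],[-0.42,0.06,-0.16]]
  ]
}}

```text
time_s: 13.18
eef_pos: [607.8, 86.6, 293.8]
ee_rot: [0.207, 0.616, 0.76, 0.026]
force: [-1.0, -0.6, -3.2]
grip_width: 0.34
grip_force: 60.5
```

Call:
{"name": "servo_tool", "arguments": {
  "commands": [
    [1,[0,0.002,-0.0125],[-0.42,0.06,-0.16]],
    [1,[0,0.0028,-0.0124],[-0.42,0.06,-0.16]],
    [1,[0,0.0033,-0.0123],[-0.42,0.06,-0.16]],
    [1,[0,0.0039,-0.0121],[-0.42,0.06,-0.16]],
    [1,[0,0.0044,-0.012],[-0.42,0.06,-0.16]],
    [1,[0,0.005,-0.0117],[-0.42,0.06,-0.16]],
    [1,[0,0.0054,-0.0115],[-0.42,0.06,-0.16]],
    [1,[0,0.006,-0.0113],[-0.42,0.06,-0.16]],
    [1,[0,0.0064,-0.011],[-0.42,0.06,-0.16]]
  ]
}}

```text
time_s: 13.93
eef_pos: [587.2, 115.1, 402.6]
ee_rot: [0.303, 0.503, 0.79, 0.176]
force: [-0.2, -0.0, -3.7]
grip_width: 0.345
grip_force: 60.5
```

Call:
{"name": "servo_tool", "arguments": {
  "commands": [
    [1,[0,0,0],[0,0,0]],
    [1,[0,0,0],[0,0,0]],
    [1,[0,0,0],[0,0,0]],
    [1,[0,0,0],[0,0,0]],
    [1,[0,0,0],[0,0,0]],
    [1,[0,0,0],[0,0,0]],
    [1,[0,0,0],[0,0,0]],
    [1,[0,0,0],[0,0,0]],
    [1,[0,0,0],[0,0,0]]
  ]
}}

```text
time_s: 14.68
eef_pos: [588.1, 114.8, 400.8]
ee_rot: [0.303, 0.504, 0.789, 0.176]
force: [-0.7, 0.9, -2.8]
grip_width: 0.344
grip_force: 60.6
```

```bash
cat >> dial2.py <<'E'
print('expected pointer',np.degrees(np.arctan2(-Y[2],Z[2])).round(1))
pp=cv2.projectPoints(piv.reshape(1,3),c['rvec'],c['tvec'],K,D)[0].ravel().astype(int); print('piv px',pp)
cv2.imwrite('pics/e2.png',cv2.resize(im[pp[1]-40:pp[1]+40,pp[0]-50:pp[0]+50,::-1].astype(np.uint8),(700,560),interpolation=cv2.INTER_CUBIC))
E
python3 dial2.py
```

```text
lean 2.1 pos [588.1 114.8 400.8] F [-0.7  0.9 -2.8] t 14.6833
green max 46.3 n 12 px 304.3 233.4 yz 12.1 -40.4 ang 16.7
red max 74.2 n 28 px 307.0 223.5 yz 7.6 -18.5 ang 22.3
expected pointer 21.7
piv px [307 214]
```

View pics/e2.png

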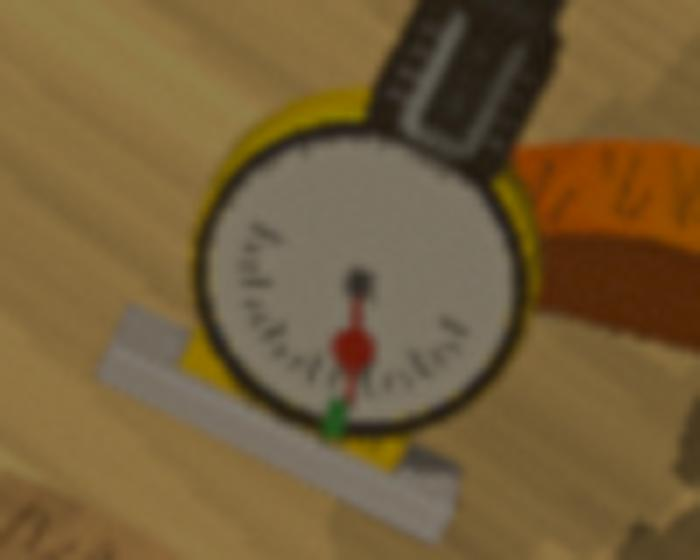

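The dial is now clear: hub (358,283), red disc (353,350), green mark (336,418). The mark sits about 4–5° short of the pointer's present 21.7°, so near 17°. I back off the lean by 5° and check the null numerically.

Call:
{"name": "servo_tool", "arguments": {
  "commands": [
    [1,[0,0,0],[0,0.42,0]],
    [1,[0,0,0],[0,0.41,0]],
    [1,[0,0,0],[0,0,0]],
    [1,[0,0,0],[0,0,0]],
    [1,[0,0,0],[0,0,0]],
    [1,[0,0,0],[0,0,0]],
    [1,[0,0,0],[0,0,0]],
    [1,[0,0,0],[0,0,0]],
    [1,[0,0,0],[0,0,0]],
    [1,[0,0,0],[0,0,0]]
  ]
}}

```text
time_s: 15.82
eef_pos: [588.1, 114.9, 401.0]
ee_rot: [0.268, 0.496, 0.802, 0.198]
force: [-0.6, -0.1, -3.4]
grip_width: 0.342
grip_force: 60.5
```

```bash
cat >> dial2.py <<'E'
gray=im.sum(2); m=(rad<9)&(rd<10); w=np.where(m,np.clip(np.median(gray[(rad<15)])-30-gray,0,None),0)
h=np.array([(w*y).sum(),(w*z).sum()])/w.sum(); print('hub yz',h.round(2),(w>0).sum())
# dial centre: ellipse of bright disc
m=((rad<48)&(np.ptp(im,axis=2)<0.45*im.max(2))&(gray>0.7*np.median(gray[rad<20]))).astype(np.uint8)
m=cv2.morphologyEx(m,cv2.MORPH_CLOSE,np.ones((5,5)))
cn=max(cv2.findContours(m,0,1)[0],key=cv2.contourArea)[:,0]; hc=cv2.convexHull(cn)[:,0]
q=np.c_[y[hc[:,1],hc[:,0]],z[hc[:,1],hc[:,0]]].astype(np.float32); cc=cv2.fitEllipse(q); print('disc',np.round(np.hstack(cc),1))
for C in (h,np.array(cc[0])):
  for nm,a,lo,hi in (('green',g,25,48),('red',rd,8,36)):
    m=(rad>lo)&(rad<hi)&(z<0)&(abs(y)<40); w=np.where(m&(a>0.25*a[m].max()),a,0)
    Y0,Z0=(w*y).sum()/w.sum()-C[0],(w*z).sum()/w.sum()-C[1]; print(nm,np.hypot(Y0,Z0).round(1),np.degrees(np.arctan2(Y0,-Z0)).round(2),end='; ')
  print()
E
python3 dial2.py
```

```text
lean -3.73 pos [588.1 114.9 401. ] F [-0.6 -0.1 -3.4] t 15.8167
green max 48.3 n 13 px 308.0 234.7 yz 12.3 -40.9 ang 16.7
red max 73.9 n 29 px 309.0 224.5 yz 6.1 -19.4 ang 17.6
expected pointer 16.7
piv px [309 214]
hub yz [ 0.65 -0.39] 26
disc [ 0.1  1.  84.4 85.7 97. ]
green 42.3 15.99; red 19.8 15.86; 
green 43.7 16.19; red 21.3 16.28;
```

The null reads pointer 15.9–16.3° against mark 16.0–16.2°, with the true lean at 16.7°. So the target lean is about 16.8°. Returning to the stud.

```bash
python3 - <<'E'
from h import *
plan([630.5,56,190],down(91,-16.8),18)
E
```

```text
turn/row [ 0.388 -0.09   0.172] total deg [41.9 -9.7 18.6] dist 223.1
[-0.0011, -0.0066, 0.0104]
[-0.0011, -0.0062, 0.0107]
[-0.0011, -0.0057, 0.0109]
[-0.0011, -0.0052, 0.0112]
[-0.0011, -0.0048, 0.0114]
[-0.001, -0.0043, 0.0116]
[-0.001, -0.0038, 0.0118]
[-0.0009, -0.0033, 0.0119]
[-0.0009, -0.0028, 0.012]
[-0.0008, -0.0023, 0.0122]
[-0.0007, -0.0018, 0.0122]
[-0.0007, -0.0012, 0.0123]
[-0.0006, -0.0007, 0.0124]
[-0.0005, -0.0002, 0.0124]
[-0.0003, 0.0003, 0.0124]
[-0.0002, 0.0008, 0.0124]
[-0.0001, 0.0013, 0.0123]
[0.0001, 0.0018, 0.0123]
```

Call:
{"name": "servo_tool", "arguments": {
  "commands": [
    [1,[-0.0011,-0.0066,0.0104],[0.388,-0.09,0.172]],
    [1,[-0.0011,-0.0062,0.0107],[0.388,-0.09,0.172]],
    [1,[-0.0011,-0.0057,0.0109],[0.388,-0.09,0.172]],
    [1,[-0.0011,-0.0052,0.0112],[0.388,-0.09,0.172]],
    [1,[-0.0011,-0.0048,0.0114],[0.388,-0.09,0.172]],
    [1,[-0.001,-0.0043,0.0116],[0.388,-0.09,0.172]],
    [1,[-0.001,-0.0038,0.0118],[0.388,-0.09,0.172]],
    [1,[-0.0009,-0.0033,0.0119],[0.388,-0.09,0.172]],
    [1,[-0.0009,-0.0028,0.012],[0.388,-0.09,0.172]]
  ]
}}

```text
time_s: 16.87
eef_pos: [609.5, 85.2, 295.1]
ee_rot: [0.19, 0.608, 0.769, 0.048]
force: [-0.7, 0.3, -3.4]
grip_width: 0.344
grip_force: 60.4
```

Call:
{"name": "servo_tool", "arguments": {
  "commands": [
    [1,[-0.0008,-0.0023,0.0122],[0.388,-0.09,0.172]],
    [1,[-0.0007,-0.0018,0.0122],[0.388,-0.09,0.172]],
    [1,[-0.0007,-0.0012,0.0123],[0.388,-0.09,0.172]],
    [1,[-0.0006,-0.0007,0.0124],[0.388,-0.09,0.172]],
    [1,[-0.0005,-0.0002,0.0124],[0.388,-0.09,0.172]],
    [1,[-0.0003,0.0003,0.0124],[0.388,-0.09,0.172]],
    [1,[-0.0002,0.0008,0.0124],[0.388,-0.09,0.172]],
    [1,[-0.0001,0.0013,0.0123],[0.388,-0.09,0.172]],
    [1,[0.0001,0.0018,0.0123],[0.388,-0.09,0.172]],
    [1,[0,0,0],[0,0,0]]
  ]
}}

```text
time_s: 17.7
eef_pos: [630.7, 55.5, 186.8]
ee_rot: [0.103, 0.694, 0.705, -0.104]
force: [0.1, -0.5, -4.6]
grip_width: 0.34
grip_force: 60.9
```

```bash
python3 - <<'E'
from h import *
s=sense(); p,r=pose(s); A=r.as_matrix(); print(p,s['force'],s['time_s'],'lean',np.degrees(np.arctan2(-A[1,2],-A[2,2])),'pitch',np.degrees(np.arcsin(A[2,1])),'yaw',np.degrees(np.arctan2(A[1,1],A[0,1])))
c=capture('wrist'); W=world(c,s)
for lo,hi,n in ((42,80,'stud'),):
    k=(W[...,2]>lo)&(W[...,2]<hi)&(W[...,0]>598)&(W[...,0]<665)&(W[...,1]>50)&(W[...,1]<110); Q=W[k]
    print(n,len(Q), np.percentile(Q,[1,99],axis=0).round(1).tolist() if len(Q)>9 else '')
c=capture('top'); W=world(c); k=(W[...,2]>40)&(W[...,2]<70)&(W[...,0]>600)&(W[...,0]<648)&(abs(W[...,1]-10)<100); Q=W[k]
print('stud top y',len(Q),np.percentile(Q,[1,99],axis=0).round(1).tolist())
plan([630.5,56.1,180],down(91,-16.8),4)
E
```

```text
[630.69662166  55.50244734 186.76597618] [ 0.1012806  -0.45057884 -4.57157149] 17.7 lean 16.80955673846105 pitch -0.22093142397180726 yaw 0.926936611319331
stud 2851 [[605.3, 53.4, 42.2], [649.9, 91.8, 79.9]]
stud top y 383 [[607.3, -66.3, 43.0], [647.3, 54.0, 69.8]]
turn/row [ 0.004 -0.     0.001] total deg [ 0.1 -0.   0. ] dist 9.7
[0.0007, -0.0001, 0.0023]
[0.0007, -0.0001, 0.0023]
[0.0007, -0.0001, 0.0023]
[0.0007, -0.0001, 0.0023]
```

Call:
{"name": "servo_tool", "arguments": {
  "commands": [
    [1,[0.0007,0,0.0023],[0,0,0]],
    [1,[0.0006,0,0.0019],[0,0,0]],
    [1,[0.0006,0,0.0019],[0,0,0]],
    [1,[0.0003,0,0.001],[0,0,0]],
    [1,[0,0,0],[0,0,0]]
  ]
}}

```text
time_s: 18.22
eef_pos: [630.3, 55.9, 182.5]
ee_rot: [0.105, 0.693, 0.706, -0.102]
force: [-0.0, 0.3, -3.6]
grip_width: 0.344
grip_force: 61.0
```

Call:
{"name": "servo_tool", "arguments": {
  "commands": [
    [1,[0.0003,0,0.001],[0,0,0]],
    [1,[0.0003,0,0.001],[0,0,0]],
    [1,[0,0,0],[0,0,0]]
  ]
}}

```text
time_s: 18.47
eef_pos: [630.4, 55.9, 180.2]
ee_rot: [0.104, 0.693, 0.706, -0.103]
force: [-0.1, 0.4, -3.9]
grip_width: 0.342
grip_force: 61.0
```

Call:
{"name": "servo_tool", "arguments": {
  "commands": [
    [1,[0.0003,0,0.001],[0,0,0]],
    [1,[0.0003,0,0.001],[0,0,0]],
    [1,[0,0,0],[0,0,0]]
  ]
}}

```text
time_s: 18.72
eef_pos: [630.5, 55.8, 178.3]
ee_rot: [0.105, 0.693, 0.706, -0.102]
force: [0.7, -0.8, -4.0]
grip_width: 0.342
grip_force: 61.2
```

Call:
{"name": "servo_tool", "arguments": {
  "commands": [
    [1,[0.0003,0,0.001],[0,0,0]],
    [1,[0,0,0],[0,0,0]],
    [1,[0,0,0],[0,0,0]]
  ]
}}

```text
time_s: 18.97
eef_pos: [630.6, 55.9, 178.2]
ee_rot: [0.105, 0.693, 0.706, -0.102]
force: [-2.1, 1.4, 5.1]
grip_width: 0.342
grip_force: 61.8
```

Contact reached, with about 9 N on the wood. Now I let the pointer settle and check the lean, the dial and the stud.

Call:
{"name": "servo_tool", "arguments": {
  "commands": [
    [1,[0,0,0],[0,0,0]],
    [1,[0,0,0],[0,0,0]],
    [1,[0,0,0],[0,0,0]],
    [1,[0,0,0],[0,0,0]],
    [1,[0,0,0],[0,0,0]],
    [1,[0,0,0],[0,0,0]],
    [1,[0,0,0],[0,0,0]],
    [1,[0,0,0],[0,0,0]],
    [1,[0,0,0],[0,0,0]],
    [1,[0,0,0],[0,0,0]]
  ]
}}

```text
time_s: 19.8
eef_pos: [630.6, 55.9, 178.1]
ee_rot: [0.105, 0.693, 0.706, -0.102]
force: [-2.8, 1.9, 5.3]
grip_width: 0.344
grip_force: 62.0
```

```bash
python3 dial2.py 2>&1 | head -5; python3 - <<'E'
from h import *
c=capture('top'); W=world(c); k=(W[...,2]>40)&(W[...,2]<70)&(W[...,0]>600)&(W[...,0]<648)&(abs(W[...,1]-10)<100); Q=W[k]
print('stud top',len(Q),np.percentile(Q,[1,99],axis=0).round(1).tolist())
s=sense(); c=capture('wrist'); W=world(c,s); k=(W[...,2]>42)&(W[...,2]<80)&(W[...,0]>598)&(W[...,0]<665)&(W[...,1]>50)&(W[...,1]<110); Q=W[k]
print('stud wrist',len(Q),np.percentile(Q,[1,99],axis=0).round(1).tolist())
print(s['force'],s['wrist_torque'],s['time_s'])
E
```

```text
lean 16.84 pos [630.6  55.9 178.1] F [-2.8  1.9  5.3] t 19.8
green max 9.2 n 2 px 278.6 265.6 yz 10.6 -43.1 ang 13.8
red max 38.7 n 10 px 278.6 261.5 yz 5.3 -21.8 ang 13.7
expected pointer 16.8
piv px [278 257]
stud top 363 [[607.4, -66.4, 42.3], [647.3, 53.9, 69.6]]
stud wrist 2966 [[605.7, 52.9, 42.2], [649.9, 91.9, 72.7]]
[-3.34077694  2.43632875  6.04173057] [ 0.18835469  0.62585949 -0.19087296] 20.15
```

The pointer reads 13.7° against the mark at 13.8°, so they agree. The stud hasn't moved and the foot is pressed on the wood.

```bash
python3 -c "
from rig import *
print(finish_job()); print(sense()['time_s'])"
```

```text
the job is handed in; nothing more can be done
None
the job is handed in; nothing more can be done
```

I handed the job in after about 20 s of robot time. The stud was flush against the joist between the tape strips, and the gauge was held with its foot on the crown, leaning about 16.8° with its pointer within about 0.1° of the green mark by the camera; the judge's result was not shown.

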